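Lay out the governor spares in a row and shut the chest

TASK

Take the PVC spacer, the brass pressure switch and the steel cam follower out of the open chest and stand them upright on the shelf, continuing the row begun by the dashpot that is bolted there: in a straight line with it along the shelf towards the robot's right, tallest part next to the dashpot, shortest last, with a gap of about 15 mm (a finger's width) between neighbours. Close the chest's lid fully, and leave the impeller in the chest, the wrench and the grease tin where they are.

Things in the scene. Friction and masses are not known exactly. Their poses are not given: they have to be found in the camera images.
- spacer: grey PVC spacer: plain upright tube, outside diameter 44 mm, bore 28 mm, 70 mm tall, about 90 g; the tallest of the three parts. Starts standing on the chest's floor. Origin: centre of its underside; z up along its axis.
- switch: brass pressure switch: hexagonal foot 41 mm across the corners and 18 mm high, above it a round body of diameter 34 mm from 18 to 54 mm height, then a black cap of diameter 26 mm with two small terminals; 62 mm tall, about 250 g; grip it by the round body. Starts standing on the chest's floor. Origin: centre of its underside; z up.
- follower: steel cam follower: roller of diameter 40 mm and 20 mm high standing on its flat face, with a collar and then a stud of diameter 16 mm rising from its middle (stud from 23 to 50 mm height); 50 mm tall, about 220 g; the shortest part; grip it by the stud. Starts standing on the chest's floor, stud up. Origin: centre of its underside; z up along the stud.
- shelf: low fixed grey steel shelf, 140 mm deep (its x, pointing away from the robot), 340 mm long (its y, pointing to the robot's left), the top face 60 mm above the origin; a 12 mm high lip, 4 mm thick, runs along the far edge. Origin: centre of its footprint on the concrete.
- dashpot: dark steel dashpot, upright cylinder of diameter 56 mm, shoulder at 80 mm, thin rod to 95 mm height; bolted to the shelf's top near its left end and cannot move. Origin: centre of its underside, on the shelf's top face; axes parallel to the shelf's: -y is the way along the shelf in which the row continues.
- chest: fixed green parts chest, open at the top: 240 mm (its x) by 320 mm (its y) outside, 80 mm high, walls and floor 5 mm. Origin: centre of its underside. Its x points to the hinge side, which faces the robot's right; its y points away from the robot. The parts and the impeller stand on its floor in a line along its y.
- lid (a joint): angle of the chest's 6 mm thick steel lid about its hinge: 0 = closed flat on the rim, grows as it opens; starts at about 1.7 (a little beyond upright); a stiff hinge, it stays where it is left.
- lid_hinge (a point): point on the lid's hinge axis (the axis runs along the chest's y), at the middle of the rim on the hinge side; the lid's free edge is about 240 mm from it.
- lid_handle (a point): small dark knob on the lid's outer face near the middle of its free edge; moves with the lid.
- impeller: dark cast-iron pump impeller, diameter 90 mm, 34 mm tall, 0.9 kg, lying on the chest's floor at the end away from the robot; stays there. Origin: centre of its underside.
- wrench: steel wrench, 180 mm long, lying on the concrete near the robot, not to be moved. Origin: middle of its underside.
- tin: plain steel grease tin, diameter 64 mm, 75 mm tall, standing on the concrete near the robot on its right, not to be moved. Origin: centre of its underside.
There are look-alikes about, which are no part of the job. Leave any pink or red look-alike of the spacer alone.

How it is judged:
By the outcome, as a careful person would: the job done as asked, in the order asked, and still so for the second after the job is handed in, with the robot touching nothing.
It also fails if it takes over 72 s, if anything falls off the work surface, if the arm or the gripper's body presses on something with over 40 N, if the wrist force passes 120 N, or if a joint passes its speed limit or range.

ROBOT

A 6-joint arm with a two-finger parallel gripper is mounted at the origin on the work surface. World frame = base frame: x ahead of the robot, y to its left, z up, the work surface at z = 0. Lengths are in m, angles in rad, forces in N, time in s.
With the tool pointing down it reaches from about 0.375 to 0.9 m from the base axis. Payload 3.1 kg.
Tool frame: the origin (TCP) lies at the very end of the fingers, on their centre line; the grasp point (between the pads) lies 19 mm behind it; z points along the fingers, y is the line along which they close (so a half turn about z gives the same grasp; the last joint's range is limited). The gripper opens to 85 mm and grips with 20 to 120 N. Pads are 22 mm wide; open, the fingers measure 114 mm over their backs; the gripper's body (76 mm by 85 mm) begins 54 mm behind the grasp point. The pads swing forward as they close: fully open they stand 13 mm farther back than shut.
Start: joints at [1.161, 0.527, 1.433, -0, 1.181, -0.178], TCP at [0.143, 0.608, 0.231] pointing down, gripper open.
Joint ranges: [-3.08, 3.08], [-0.75, 2.2], [0.22, 2.44], [-1.43, 4.57], [0, 2.65], [-2.85, 2.85]. Speed limits (rad/s): [2.79, 2.79, 3.14, 3.14, 3.14, 3.14].

INTERFACE

Orientations are given as a unit quaternion [x, y, z, w].
In Python, from station import manip, vision gives the robot as it stands.
- The arm moves only by the tool drive_tool, never from a script. Its argument "deltas" is a list that holds one entry, the list of rows, each a list of 4 numbers: the shift along the tool's x, y, z in mm, then the turn about the tool's z in rad. A call has 1 to 5 rows; each row is the pose to reach, as a shift and turn from the pose commanded when the call began, along the tool's axes at that moment; what a row does not reach only later rows make up. A row lasts 1/12 s, in which the tool goes at most 41.7 mm and 7.16 degrees, less where a joint would pass 70% of its speed; a pose out of reach is approached as far as the arm can. A call with a gripper value outside its range is refused whole. "jaw" is the finger opening in mm, from 0 to 85.4, set as the call begins (left out, the last holds). The fingers move at their own pace and stop on an object; "force" is the grip in N (left out, the last holds). Time passes only in rows, so rows that repeat a pose let the fingers close. It gives the time, the measured TCP pose, the force, the opening and the grip force at its end, in the units of the state.
- manip.sense(): the state, without advancing time (a new reading comes with each control period).
- vision.snapshot(name): name is "side" or "top"; returns the picture (400x640x3 uint8, red, green, blue); there is no depth.
- vision.camera_model(name): a dict with "camera_matrix" (3x3 intrinsics, pixels), "D" ([k1, k2, p1, p2, k3] as OpenCV has them; the pictures are not rectified), "rvec" (rotation vector, rad) and "tvec" (3), from world to camera coordinates, as OpenCV has them. Camera axes: x right, y down, z forward; pixel columns grow to the right and rows downward; lengths in m; the calibration is good to about 2 mm. A picture is of the moment at which its call begins. camera_model takes no time and is no camera call.
- manip.sign_off(): hands the job in; it is judged then, once.
The state is a dict: "t": time; "q": joint angles; "qd": joint speeds; "tau": joint torques, N m; "tcp_pos": TCP position; "tool_rot": TCP orientation; "force": force on the tool from outside, world axes, zero at the start; "ft_torque": the same for the moment, N m; "finger_gap": opening from 0.0 (shut) to 1.0 (fully open); "gripper_force": force on a finger pad.
Only numpy, scipy, OpenCV 4.12 (cv2) and the standard library are available. Lean on these libraries where they do the work, as an engineer would, in place of code of your own. Each camera call takes 0.05 s, during which the arm holds its last target. There are 200 camera calls.

## Working session

There is one attempt and no reset: what is moved stays moved. The work goes in short steps, Python scripts to look and compute and a tool call to move; the robot and the scene stay as the last step left them, time stands still between calls to the robot, and variables do not carry over. Pictures are saved under pics/ and viewed, at most 10 in all, crops included, and the job is handed in when it is done.

Besides the shell and the picture viewer there is one more tool, called in YAML: its name, and indented under it one key for each argument. drive_tool: Moves the arm, as the interface text tells. Its arguments: {"type":"object","properties":{"deltas":{"type":"array"},"jaw":{"type":"number"},"force":{"type":"number"}},"required":["deltas"]}

```bash
mkdir -p pics; ls
python3 - <<'E'
from station import manip, vision
import cv2
s=manip.sense(); print({k:(v if not hasattr(v,'__len__') else [round(float(x),3) for x in v]) for k,v in s.items()})
for n in ("side","top"):
    im=vision.snapshot(n); cv2.imwrite(f"pics/{n}0.png",cv2.cvtColor(im,cv2.COLOR_RGB2BGR))
    m=vision.camera_model(n); print(n,m)
E
```

```text
pics
{'t': 0.0, 'q': [1.161, 0.528, 1.434, 0.0, 1.181, -0.178], 'qd': [-0.002, 0.0, -0.001, -0.001, 0.0, -0.001], 'tau': [-0.0, -44.234, -17.803, -0.0, 0.008, -0.0], 'tcp_pos': [0.143, 0.608, 0.23], 'tool_rot': [0.115, 0.993, -0.001, -0.0], 'force': [0.086, 0.058, -0.25], 'ft_torque': [0.053, -0.017, -0.022], 'gripper_force': 0.0, 'finger_gap': 0.998594733040312}
side {'camera_matrix': array([[367.51422648,   0.        , 322.93942205],
       [  0.        , 367.51422648, 195.41898952],
       [  0.        ,   0.        ,   1.        ]]), 'D': array([-0.05050111,  0.        ,  0.        ,  0.        ,  0.        ]), 'rvec': array([ 2.44330718,  0.65040216, -0.2126982 ]), 'tvec': array([-0.39730972, -0.14291825,  1.10918028])}
top {'camera_matrix': array([[445.30747995,   0.        , 319.23030888],
       [  0.        , 445.30747995, 205.87407717],
       [  0.        ,   0.        ,   1.        ]]), 'D': array([-0.06196876,  0.        ,  0.        ,  0.        ,  0.        ]), 'rvec': array([ 2.16299978, -2.14177451,  0.11375468]), 'tvec': array([-0.00246678,  0.46359822,  1.19426634])}
```

View pics/side0.png

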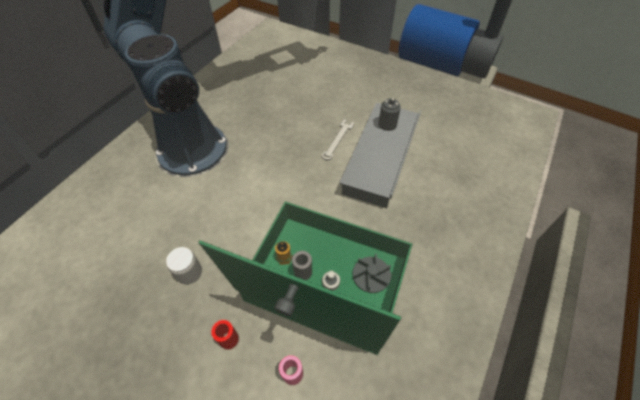

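View pics/top0.png

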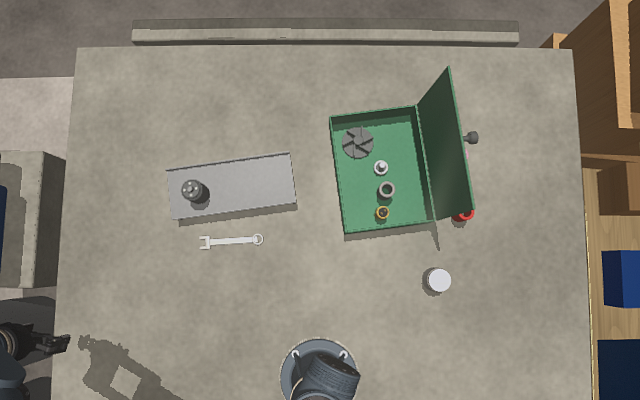

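The top view shows, inside the chest, the brass switch (382,212), grey spacer (386,190), steel follower (380,168) and impeller (357,142). The dashpot is at (193,190) on the shelf, and the lid is open to the right. The spacer candidates are the grey tube in the chest, seen in the side view at (302,263), a red one at (223,332) and a pink one at (290,369). The grey tube standing in the chest fits. I'll confirm it in an enlarged crop.

```bash
cat > h.py <<'E'
import numpy as np, cv2
from station import manip, vision
def cam(n):
    m=vision.camera_model(n); R=cv2.Rodrigues(m["rvec"])[0]; return m["camera_matrix"],m["D"],R,np.array(m["tvec"])
def ray(n,px):
    K,D,R,t=cam(n); u=cv2.undistortPoints(np.array([[px]],float),K,D)[0,0]
    return -R.T@t, R.T@np.array([u[0],u[1],1.])
def onz(n,px,z):
    c,d=ray(n,px); return c+d*(z-c[2])/d[2]
def tri(ps,pt):
    (a,d),(b,e)=ray("side",ps),ray("top",pt)
    s,u=np.linalg.lstsq(np.c_[d,-e],b-a,rcond=None)[0]
    p,q=a+s*d,b+u*e; return (p+q)/2,np.linalg.norm(p-q)
def proj(n,P):
    K,D,R,t=cam(n); return cv2.projectPoints(np.array([P],float),R,t,K,D)[0][0,0]
def save(n,name):
    im=cv2.cvtColor(vision.snapshot(n),cv2.COLOR_RGB2BGR); cv2.imwrite(name,im); return im
E
python3 - <<'E'
import cv2,numpy as np
s=cv2.imread("pics/side0.png");t=cv2.imread("pics/top0.png")
r=lambda im,x,y:cv2.resize(im[y:y+150,x:x+200],None,fx=4,fy=4,interpolation=cv2.INTER_CUBIC)
a=cv2.resize(s[225:325,250:410],(800,500)) # x5
cv2.imwrite("pics/c1.png",a)
b=t[100:240,320:480]; b=cv2.resize(b,None,fx=3.5,fy=3.5)   # 560x490
c=t[145:225,160:305]; c=cv2.resize(c,None,fx=1,fy=1)
cv2.imwrite("pics/c2.png",cv2.resize(t[100:240,325:485],(685,600),interpolation=cv2.INTER_CUBIC))
u=np.vstack([cv2.resize(t[140:230,155:305],(500,300)),cv2.resize(s[85:205,330:430],(360,300)).copy() if 0 else cv2.copyMakeBorder(cv2.resize(s[85:205,330:430],(250,300)),0,0,0,250,cv2.BORDER_CONSTANT)])
cv2.imwrite("pics/c3.png",u)
E
```

```text
(no output)
```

View pics/c1.png

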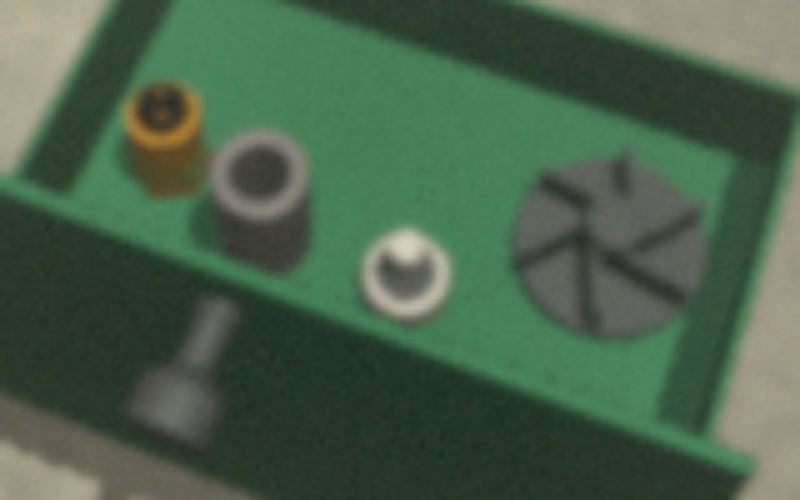

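View pics/c2.png

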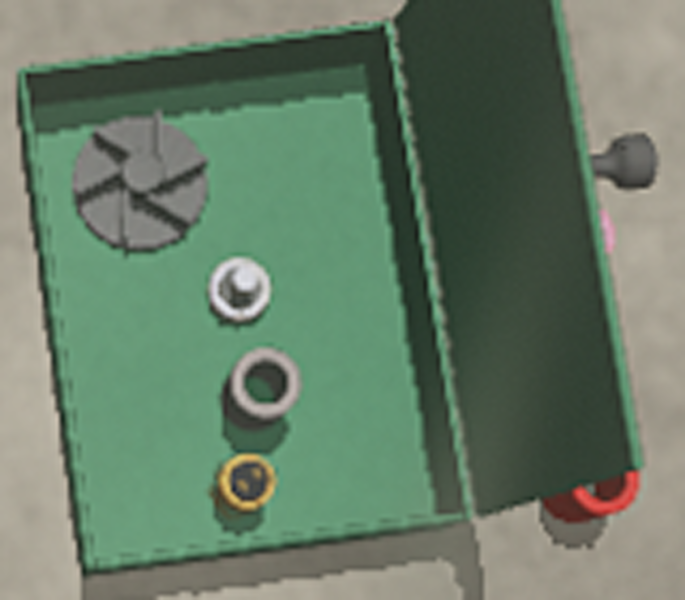

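View pics/c3.png

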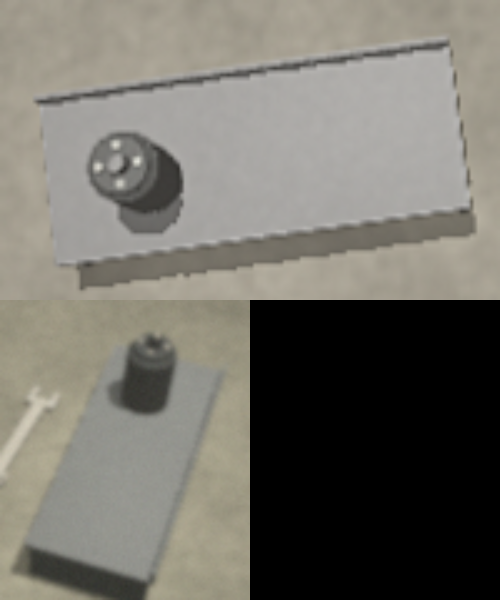

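The crops confirm it: the grey tube at c1 (259,175) is the only grey one. The red and pink rings stand outside the chest. Next I triangulate.

Run:
```python
from h import *
np.set_printoptions(precision=4,suppress=True)
A=lambda x,y:(250+x/5-.4,225+y/5-.4); B=lambda x,y:(325+x/4.28-.4,100+y/4.28-.4)
C=lambda x,y:(155+x/3.333-.35,140+y/3.333-.35); S=lambda x,y:(330+x/2.5-.3,85+(y-300)/2.5-.3)
for n,a,b in [("spacer top",A(259,175),B(266,383)),("switch ring54",A(163,113),B(247,482)),("stud top",A(408,240),B(243,278)),
 ("roller top",A(405,277),B(240,290)),("impeller",A(610,245),B(141,184)),
 ("dash shoulder",S(151,350),C(120,166)),("shelf NL?",S(23,545),C(470,207)),("shelf far right",S(150,582),C(450,42)),
 ("knob",A(180,385),B(632,160)),("chest corner far-left(rim)",A(800,95),B(20,70)),("chest nearleft",(286,206),B(85,572)),
 ("lid top near",(202,243),B(640,468)),("lid top far",(378,350),B(557,-140))]:
    p,e=tri(a,b); print(n,p,"err",round(e,4))
for n,px,z in [("shelfTL",C(38,100),.072),("shelfTR",C(448,42),.072),("shelfBR",C(470,208),.06),("shelfBL",C(60,264),.06),("dash sh",C(120,166),.140),
 ("rim NL",B(84,572),.08),("rim NR",B(468,520),.08),("rim FL",B(18,70),.08),("rim FR",B(390,22),.08),
 ("spacer",B(266,383),.075),("switch",B(247,482),.059),("roller",B(240,290),.025),("stud",B(243,278),.055),("tin",(439,281),.075)]:
    print(n,onz("top",px,z))
# spacer mask size
```

```text
spacer top [ 0.5047 -0.1772  0.0727] err 0.0002
switch ring54 [ 0.4448 -0.1668  0.0573] err 0.0008
stud top [ 0.5741 -0.1654  0.0577] err 0.0001
roller top [ 0.5743 -0.1678  0.0214] err 0.0005
impeller [ 0.6476 -0.1036  0.0128] err 0.0019
dash shoulder [0.4889 0.327  0.1333] err 0.0024
shelf NL? [0.4699 0.0645 0.0581] err 0.0015
shelf far right [0.6047 0.0831 0.0628] err 0.0009
knob [ 0.5865 -0.3338  0.2977] err 0.0027
chest corner far-left(rim) [ 0.7    -0.0242  0.0806] err 0.004
chest nearleft [ 0.3883 -0.0656  0.0559] err 0.0021
lid top near [ 0.4271 -0.3259  0.3139] err 0.005
lid top far [ 0.7424 -0.3142  0.2816] err 0.0275
shelfTL [0.5533 0.417  0.072 ]
shelfTR [0.6028 0.0841 0.072 ]
shelfBR [0.4695 0.0648 0.06  ]
shelfBL [0.4209 0.3961 0.06  ]
dash sh [0.4889 0.3256 0.14  ]
rim NL [ 0.386  -0.0646  0.08  ]
rim NR [ 0.4199 -0.2994  0.08  ]
rim FL [ 0.702  -0.0219  0.08  ]
rim FR [ 0.7357 -0.2572  0.08  ]
spacer [ 0.5043 -0.177   0.075 ]
switch [ 0.4443 -0.1668  0.059 ]
roller [ 0.5733 -0.1675  0.025 ]
stud [ 0.5748 -0.1657  0.055 ]
tin [ 0.2646 -0.3111  0.075 ]
```

```bash
cat > plan.py <<'E'
# usage: plan.py  x,y,z,phi_deg[,mm_per_row] ...  -> calls (last rows) from the commanded pose; phi = heading of tool y
import sys, json, math, numpy as np
from station import manip
s=manip.sense(); q=s["tool_rot"]
from scipy.spatial.transform import Rotation as Ro
R=Ro.from_quat(q).as_matrix(); ph=math.atan2(R[1,1],R[0,1]); p=np.array(s["tcp_pos"])
print("t %.2f tcp %s phi %.2f tilt %.4f q %s"%(s["t"],np.round(p,4),math.degrees(ph),math.acos(-R[2,2]),np.round(s["q"],2)))
for a in sys.argv[1:]:
    v=[float(x) for x in a.split(",")]; T=np.array(v[:3])/1000; tp=math.radians(v[3]); st=v[4] if len(v)>4 else 38
    n=max(1,math.ceil(max(np.linalg.norm(T-p)*1000/st,abs(tp-ph)/.115))); p0,f0=p.copy(),ph; i=0
    print("->",a,"rows",n)
    while i<n:
        k=min(5,n-i); xt=np.array([math.sin(ph),-math.cos(ph)])*-1; 
        xt=np.array([-math.sin(ph),math.cos(ph)]); yt=np.array([math.cos(ph),math.sin(ph)]); rows=[]
        for j in range(1,k+1):
            f=(i+j)/n; d=(p0+(T-p0)*f-p)*1000; w=f0+(tp-f0)*f
            rows.append([round(float(d[:2]@xt)),round(float(d[:2]@yt)),round(float(-d[2])),round(ph-w,3)])
        print(json.dumps([rows])); r=rows[-1]
        p[:2]+=(r[0]*xt+r[1]*yt)/1000; p[2]-=r[2]/1000; ph-=r[3]; i+=k
E
python3 plan.py 450,250,230,86 505,-177,200,97.7 505,-177,120,97.7
```

```text
t 0.10 tcp [0.1427 0.6078 0.2304] phi 76.77 tilt 0.0020 q [ 1.16  0.53  1.43  0.    1.18 -0.18]
-> 450,250,230,86 rows 13
[[[-29, -21, 0, -0.012], [-59, -43, 0, -0.025], [-88, -64, 0, -0.037], [-117, -86, 0, -0.05], [-147, -107, 0, -0.062]]]
[[[-27, -23, 0, -0.012], [-55, -46, 0, -0.025], [-83, -69, 0, -0.037], [-111, -93, 0, -0.049], [-139, -116, 0, -0.062]]]
[[[-27, -25, 0, -0.012], [-53, -49, 0, -0.025], [-80, -74, 0, -0.037]]]
-> 505,-177,200,97.7 rows 12
[[[-7, -35, 3, -0.017], [-14, -70, 5, -0.034], [-21, -106, 8, -0.051], [-28, -141, 10, -0.068], [-35, -176, 13, -0.085]]]
[[[-4, -36, 2, -0.017], [-8, -71, 5, -0.034], [-12, -107, 7, -0.051], [-16, -143, 10, -0.068], [-20, -178, 12, -0.085]]]
[[[-1, -36, 3, -0.017], [-2, -72, 5, -0.034]]]
-> 505,-177,120,97.7 rows 3
[[[0, 0, 27, -0.0], [0, 0, 54, -0.0], [0, 0, 80, -0.0]]]
```

drive_tool:
  deltas:
    - [[-29,-21,0,-0.012],[-59,-43,0,-0.025],[-88,-64,0,-0.037],[-117,-86,0,-0.05],[-147,-107,0,-0.062]]

```text
t: 0.52
tcp_pos: [0.2618, 0.4689, 0.2309]
tool_rot: [0.084, 0.997, -0.001, -0.0]
force: [0.5, -0.6, -0.3]
finger_gap: 1.001
gripper_force: 0.0
```

drive_tool:
  deltas:
    - [[-27,-23,0,-0.012],[-55,-46,0,-0.025],[-83,-69,0,-0.037],[-111,-93,0,-0.049],[-139,-116,0,-0.062]]

```text
t: 0.93
tcp_pos: [0.3796, 0.3312, 0.2311]
tool_rot: [0.053, 0.999, -0.0, -0.0]
force: [-0.4, 0.5, -0.0]
finger_gap: 1.0
gripper_force: 0.0
```

drive_tool:
  deltas:
    - [[-27,-25,0,-0.012],[-53,-49,0,-0.025],[-80,-74,0,-0.037],[-80,-74,0,-0.037],[-80,-74,0,-0.037]]

```text
t: 1.35
tcp_pos: [0.4519, 0.2493, 0.2309]
tool_rot: [0.037, 0.999, -0.0, -0.0]
force: [-0.4, 0.4, -0.6]
finger_gap: 1.001
gripper_force: 0.0
```

```bash
python3 plan.py 505,-177,200,97.7 505,-177,120,97.7
```

```text
t 1.35 tcp [0.4519 0.2493 0.2309] phi 85.75 tilt 0.0007 q [ 0.29  0.38  1.7   0.    1.06 -1.21]
-> 505,-177,200,97.7 rows 12
[[[-7, -35, 3, -0.017], [-14, -70, 5, -0.035], [-21, -105, 8, -0.052], [-28, -140, 10, -0.07], [-35, -175, 13, -0.087]]]
[[[-4, -36, 2, -0.017], [-8, -72, 5, -0.035], [-12, -107, 8, -0.052], [-16, -143, 10, -0.069], [-20, -178, 13, -0.087]]]
[[[-1, -36, 2, -0.017], [-2, -72, 5, -0.035]]]
-> 505,-177,120,97.7 rows 3
[[[0, 0, 27, 0.0], [0, 0, 53, 0.0], [0, 0, 80, 0.0]]]
```

Run:
```python
from h import *
a=save("side","pics/s1.png"); b=save("top","pics/t1.png")
cv2.imwrite("pics/st1.png",np.hstack([a[0:330,80:440],b[70:400,150:510]]))
print(proj("top",[.4519,.2493,.231]),proj("side",[.4519,.2493,.231]))
```

```text
[210.7444547  199.37553227] [370.16307851  86.97725929]
```

View pics/st1.png

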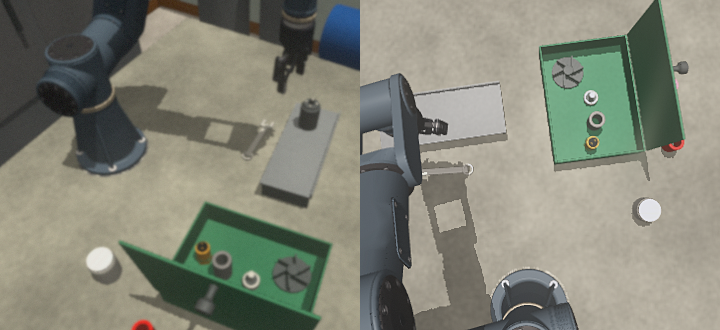

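The crop shows the arm's links running on the robot's left of the TCP and high up, clear of the lid, with the gripper near (430,127). I continue to the spacer.

drive_tool:
  deltas:
    - [[-7,-35,3,-0.017],[-14,-70,5,-0.035],[-21,-105,8,-0.052],[-28,-140,10,-0.07],[-35,-175,13,-0.087]]

```text
t: 1.87
tcp_pos: [0.4725, 0.0742, 0.2183]
tool_rot: [-0.011, 1.0, 0.0, -0.0]
force: [0.7, 0.7, 0.2]
finger_gap: 1.001
gripper_force: 0.0
```

drive_tool:
  deltas:
    - [[-4,-36,2,-0.017],[-8,-72,5,-0.035],[-12,-107,8,-0.052],[-16,-143,10,-0.069],[-20,-178,13,-0.087]]

```text
t: 2.28
tcp_pos: [0.4963, -0.1036, 0.2053]
tool_rot: [-0.054, 0.999, 0.0, -0.0]
force: [0.2, 0.5, 0.1]
finger_gap: 0.996
gripper_force: 0.0
```

drive_tool:
  deltas:
    - [[-1,-36,2,-0.017],[-2,-72,5,-0.035],[-2,-72,5,-0.035],[-2,-72,5,-0.035]]

```text
t: 2.62
tcp_pos: [0.5062, -0.1753, 0.1999]
tool_rot: [-0.069, 0.998, 0.0, -0.0]
force: [-0.3, 1.3, 0.3]
finger_gap: 1.002
gripper_force: 0.0
```

```bash
python3 plan.py 504.5,-177,110,97.7 504.5,-177,34,97.7,20
python3 - <<'E'
from h import *
save("top","pics/t2.png"); 
for n in("top","side"): print(n,[proj(n,P) for P in ([.5045,-.177,.075],)])
E
```

```text
t 2.62 tcp [ 0.5062 -0.1753  0.1999] phi 97.91 tilt 0.0009 q [-0.54  0.45  1.69  0.    1.   -2.25]
-> 504.5,-177,110,97.7 rows 3
[[[1, 0, 30, 0.001], [1, -1, 60, 0.002], [2, -1, 90, 0.004]]]
-> 504.5,-177,34,97.7,20 rows 4
[[[0, 0, 19, -0.0], [0, 0, 38, -0.0], [0, 0, 57, -0.0], [0, 0, 76, -0.0]]]
top [array([386.75789896, 189.0137529 ])]
side [array([301.27038728, 259.01548393])]
```

drive_tool:
  deltas:
    - [[1,0,30,0],[2,-1,60,0],[2,-1,90,0],[2,-1,108,0],[2,-1,126,0]]

```text
t: 3.08
tcp_pos: [0.5032, -0.1731, 0.0731]
tool_rot: [-0.071, 0.997, 0.001, -0.001]
force: [0.1, 0.8, 0.6]
finger_gap: 0.999
gripper_force: 0.0
```

drive_tool:
  deltas:
    - [[0,0,15,0],[0,0,30,0],[0,0,40,0],[0,0,40,0]]

```text
t: 3.42
tcp_pos: [0.5029, -0.1737, 0.0328]
tool_rot: [-0.071, 0.997, 0.001, -0.002]
force: [-0.3, -0.5, -0.3]
finger_gap: 1.004
gripper_force: 0.0
```

drive_tool:
  deltas:
    - [[0,0,0,0],[0,0,0,0],[0,0,0,0],[0,0,0,0],[0,0,0,0]]
  jaw: 36
  force: 40

```text
t: 3.83
tcp_pos: [0.5049, -0.1768, 0.0354]
tool_rot: [-0.069, 0.998, -0.001, 0.001]
force: [0.3, 1.2, 5.6]
finger_gap: 0.496
gripper_force: 41.0
```

drive_tool:
  deltas:
    - [[0,0,0,0],[0,0,0,0],[0,0,0,0]]

```text
t: 4.08
tcp_pos: [0.5049, -0.1768, 0.0354]
tool_rot: [-0.069, 0.998, -0.0, 0.001]
force: [-0.3, 1.8, 7.6]
finger_gap: 0.495
gripper_force: 41.1
```

```bash
python3 plan.py 505,-177,215,97.7 498,262,215,8.4 498,262,100,8.4
```

```text
t 4.08 tcp [ 0.5049 -0.1768  0.0354] phi 97.96 tilt 0.0021 q [-0.55  0.72  1.8   0.    0.62 -2.26]
-> 505,-177,215,97.7 rows 5
[[[0, 0, -36, 0.001], [0, 0, -72, 0.002], [0, 0, -108, 0.003], [0, 0, -144, 0.004], [0, 0, -180, 0.004]]]
-> 498,262,215,8.4 rows 14
[[[-4, 31, 0, 0.111], [-7, 62, 0, 0.223], [-11, 93, 0, 0.334], [-15, 124, 0, 0.445], [-19, 156, 0, 0.557]]]
[[[13, 28, 0, 0.111], [27, 56, 0, 0.223], [40, 85, 0, 0.334], [53, 113, 0, 0.445], [67, 141, 0, 0.557]]]
[[[26, 18, 0, 0.111], [52, 35, 0, 0.222], [79, 52, 0, 0.334], [105, 69, 0, 0.445]]]
-> 498,262,100,8.4 rows 4
[[[0, 0, 29, 0.0], [0, 0, 58, 0.0], [0, 0, 87, 0.0], [0, 0, 115, 0.0]]]
```

drive_tool:
  deltas:
    - [[0,0,-25,0],[0,0,-60,0],[0,0,-100,0],[0,0,-140,0],[0,0,-180,0]]

```text
t: 4.5
tcp_pos: [0.5033, -0.1762, 0.2159]
tool_rot: [-0.069, 0.998, 0.0, -0.001]
force: [0.9, -1.3, -1.4]
finger_gap: 0.491
gripper_force: 41.0
```

drive_tool:
  deltas:
    - [[-4,31,0,0.111],[-7,62,0,0.223],[-11,93,0,0.334],[-15,124,0,0.445],[-19,156,0,0.557]]

```text
t: 4.92
tcp_pos: [0.5007, -0.0183, 0.2144]
tool_rot: [0.211, 0.978, -0.0, -0.0]
force: [0.6, -0.1, -0.8]
finger_gap: 0.495
gripper_force: 41.1
```

drive_tool:
  deltas:
    - [[13,28,0,0.111],[27,56,0,0.223],[40,85,0,0.334],[53,113,0,0.445],[67,141,0,0.557]]

```text
t: 5.33
tcp_pos: [0.4968, 0.1379, 0.2142]
tool_rot: [0.471, 0.882, -0.0, -0.0]
force: [-0.1, -0.4, -1.0]
finger_gap: 0.497
gripper_force: 41.1
```

drive_tool:
  deltas:
    - [[26,18,0,0.111],[52,35,0,0.222],[79,52,0,0.334],[105,69,0,0.445],[105,69,0,0.445]]

```text
t: 5.75
tcp_pos: [0.4949, 0.2671, 0.2143]
tool_rot: [0.652, 0.759, 0.001, -0.001]
force: [1.0, -1.0, -0.6]
finger_gap: 0.494
gripper_force: 41.1
```

drive_tool:
  deltas:
    - [[0,0,0,0],[0,0,0,0]]

```text
t: 5.92
tcp_pos: [0.4949, 0.2618, 0.214]
tool_rot: [0.651, 0.759, -0.001, -0.0]
force: [-0.5, -0.2, -1.3]
finger_gap: 0.496
gripper_force: 41.1
```

```bash
python3 plan.py 498,262,110,8.4 498,262,93,8.4
```

```text
t 5.92 tcp [0.4949 0.2618 0.214 ] phi 8.74 tilt 0.0015 q [ 0.29  0.46  1.62 -0.    1.07  0.14]
-> 498,262,110,8.4 rows 3
[[[0, 1, 35, 0.002], [0, 2, 69, 0.004], [0, 3, 104, 0.006]]]
-> 498,262,93,8.4 rows 1
[[[0, 0, 17, -0.0]]]
```

drive_tool:
  deltas:
    - [[0,1,30,0.002],[0,2,60,0.004],[0,3,85,0.006],[0,3,104,0.006],[0,3,104,0.006]]

```text
t: 6.33
tcp_pos: [0.4957, 0.26, 0.1066]
tool_rot: [0.655, 0.756, -0.004, -0.002]
force: [0.4, -0.7, -1.9]
finger_gap: 0.497
gripper_force: 41.2
```

drive_tool:
  deltas:
    - [[0,0,5,0],[0,0,10,0],[0,0,14,0],[0,0,16,0],[0,0,16,0]]

```text
t: 6.75
tcp_pos: [0.4986, 0.2627, 0.0947]
tool_rot: [0.654, 0.756, 0.0, 0.0]
force: [-0.3, -0.3, -2.0]
finger_gap: 0.494
gripper_force: 41.2
```

```bash
python3 plan.py
python3 - <<'E'
from h import *
a=save("side","pics/s3.png"); b=save("top","pics/t3.png")
c=cv2.resize(a[70:190,330:430],(400,480),interpolation=cv2.INTER_CUBIC);d=cv2.resize(b[140:230,165:240],(400,480),interpolation=cv2.INTER_CUBIC)
cv2.imwrite("pics/st3.png",np.hstack([c,d]))
E
```

```text
t 6.75 tcp [0.4986 0.2627 0.0947] phi 8.31 tilt 0.0006 q [ 0.29  0.64  1.7  -0.    0.8   0.14]
```

View pics/st3.png

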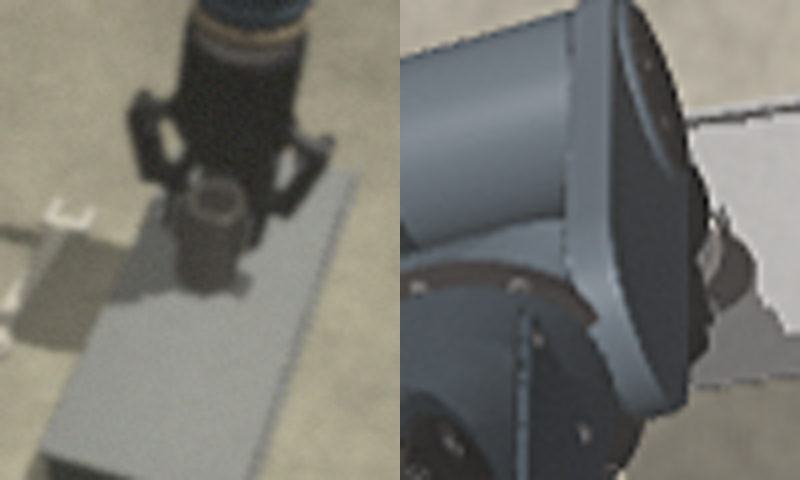

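The side crop shows the spacer, held upright, just above the shelf (crop ~(215,200)). The dashpot is hidden behind the gripper. I lower it and release.

drive_tool:
  deltas:
    - [[0,0,1,0],[0,0,2,0],[0,0,3,0],[0,0,4,0],[0,0,4,0]]

```text
t: 7.27
tcp_pos: [0.4985, 0.2629, 0.0905]
tool_rot: [0.654, 0.757, 0.0, 0.0]
force: [0.8, 0.1, 2.3]
finger_gap: 0.499
gripper_force: 41.2
```

drive_tool:
  deltas:
    - [[0,0,1,0],[0,0,1,0],[0,0,1,0]]

```text
t: 7.52
tcp_pos: [0.4985, 0.2629, 0.0904]
tool_rot: [0.654, 0.756, 0.0, 0.0]
force: [-1.1, -0.1, 7.9]
finger_gap: 0.495
gripper_force: 41.9
```

drive_tool:
  deltas:
    - [[0,0,0,0],[0,0,0,0],[0,0,0,0],[0,0,0,0],[0,0,0,0]]
  jaw: 75

```text
t: 7.93
tcp_pos: [0.4984, 0.2627, 0.0891]
tool_rot: [0.654, 0.756, -0.0, -0.0]
force: [0.6, 0.5, 0.8]
finger_gap: 0.879
gripper_force: 0.0
```

drive_tool:
  deltas:
    - [[0,0,-20,0],[0,0,-50,0],[0,0,-85,0],[0,0,-120,0],[0,0,-120,0]]

```text
t: 8.35
tcp_pos: [0.5027, 0.2642, 0.216]
tool_rot: [0.654, 0.757, 0.006, 0.004]
force: [0.9, -0.1, 0.6]
finger_gap: 0.879
gripper_force: 0.0
```

```bash
python3 plan.py 480,100,215,-30 444.5,-167,200,-82.3 444.5,-167,28,-82.3
```

```text
t 8.35 tcp [0.5027 0.2642 0.216 ] phi 8.32 tilt 0.0140 q [0.29 0.46 1.6  0.   1.06 0.14]
-> 480,100,215,-30 rows 6
[[[-27, -8, 0, 0.111], [-53, -15, 0, 0.223], [-80, -23, 1, 0.334], [-106, -31, 1, 0.446], [-133, -39, 1, 0.557]]]
[[[-26, 8, 0, 0.112]]]
-> 444.5,-167,200,-82.3 rows 8
[[[-31, 13, 2, 0.114], [-62, 26, 4, 0.228], [-93, 38, 6, 0.342], [-125, 51, 8, 0.456], [-156, 64, 9, 0.57]]]
[[[-19, 27, 2, 0.114], [-38, 55, 4, 0.229], [-58, 83, 6, 0.343]]]
-> 444.5,-167,28,-82.3 rows 5
[[[0, 0, 34, -0.0], [0, 0, 69, -0.0], [0, 0, 103, -0.0], [0, 0, 138, -0.0], [0, 0, 172, -0.0]]]
```

drive_tool:
  deltas:
    - [[-27,-8,0,0.111],[-53,-15,0,0.223],[-80,-23,0,0.334],[-106,-31,0,0.446],[-133,-39,0,0.557]]

```text
t: 8.77
tcp_pos: [0.4784, 0.1245, 0.2089]
tool_rot: [0.838, 0.545, -0.0, -0.0]
force: [0.4, -0.9, -0.3]
finger_gap: 0.874
gripper_force: 0.0
```

drive_tool:
  deltas:
    - [[-31,10,2,0.114],[-62,22,4,0.228],[-93,34,6,0.342],[-125,48,8,0.456],[-156,64,9,0.57]]

```text
t: 9.18
tcp_pos: [0.4741, -0.0443, 0.1997]
tool_rot: [0.958, 0.288, -0.001, -0.0]
force: [0.6, -0.0, -0.8]
finger_gap: 0.878
gripper_force: 0.0
```

drive_tool:
  deltas:
    - [[-35,24,2,0.114],[-60,55,4,0.229],[-70,75,6,0.343],[-70,80,6,0.44],[-70,80,6,0.45]]

```text
t: 9.6
tcp_pos: [0.4619, -0.1508, 0.1939]
tool_rot: [0.998, 0.067, 0.0, 0.0]
force: [-1.0, 0.7, 0.1]
finger_gap: 0.879
gripper_force: 0.0
```

drive_tool:
  deltas:
    - [[0,0,0,0],[0,0,0,0]]

```text
t: 9.77
tcp_pos: [0.4609, -0.1475, 0.194]
tool_rot: [0.997, 0.071, -0.001, -0.0]
force: [-0.1, -0.3, 0.5]
finger_gap: 0.88
gripper_force: 0.0
```

```bash
python3 plan.py  444.5,-167,110,-82.3 444.5,-167,28,-82.3
python3 - <<'E'
from h import *
b=save("top","pics/t4.png")
cv2.imwrite("pics/tc4.png",np.hstack([cv2.resize(b[140:230,160:310],(750,450),interpolation=cv2.INTER_CUBIC)]))
E
```

```text
t 9.77 tcp [ 0.4609 -0.1475  0.194 ] phi -81.89 tilt 0.0014 q [-0.54  0.4   1.82  0.    0.93  0.89]
-> 444.5,-167,110,-82.3 rows 3
[[[-6, 6, 28, 0.002], [-13, 11, 56, 0.005], [-19, 17, 84, 0.007]]]
-> 444.5,-167,28,-82.3 rows 3
[[[0, 0, 27, 0.0], [0, 0, 55, 0.0], [0, 0, 82, 0.0]]]
```

View pics/tc4.png

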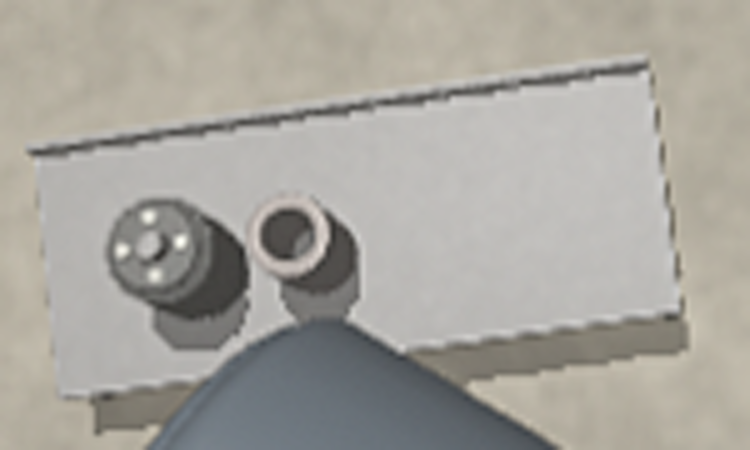

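The top crop shows the spacer standing beside the dashpot: dashpot shoulder at about (159,251), spacer ring at about (288,235).

Run:
```python
from h import *
C=lambda x,y:(160+x/5-.4,140+y/5-.4)
d=onz("top",C(160,252),.14); s=onz("top",C(288,235.5),.13); b=onz("top",C(151,246),.155)
print(d,b,s)
u=np.array([.146,-.989]);
for D in(d,b): r=(s-D)[:2]; print("along",r@u,"gap",r@u-.05,"perp",r@[.989,.146])
```

```text
[0.48753319 0.32315173 0.14      ] [0.48820254 0.32321801 0.155     ] [0.49805669 0.26062293 0.13      ]
along 0.06337740840418994 gap 0.013377408404189939 perp 0.0012785361256650776
along 0.06334523193047048 gap 0.013345231930470478 perp 0.00060687147467379
```

drive_tool:
  deltas:
    - [[-6,6,28,0.002],[-13,11,56,0.005],[-19,17,84,0.007],[-19,17,84,0.007],[-19,17,84,0.007]]

```text
t: 10.23
tcp_pos: [0.4441, -0.1666, 0.1096]
tool_rot: [0.998, 0.066, -0.001, -0.001]
force: [1.1, -0.3, 0.4]
finger_gap: 0.88
gripper_force: 0.0
```

drive_tool:
  deltas:
    - [[0,0,20,0],[0,0,40,0],[0,0,60,0],[0,0,75,0],[0,0,82,0]]

```text
t: 10.65
tcp_pos: [0.4461, -0.1676, 0.0285]
tool_rot: [0.998, 0.067, 0.001, 0.0]
force: [0.1, 0.4, 0.2]
finger_gap: 0.88
gripper_force: 0.0
```

drive_tool:
  deltas:
    - [[0,0,0,0],[0,0,0,0],[0,0,0,0]]

```text
t: 10.9
tcp_pos: [0.446, -0.1682, 0.0296]
tool_rot: [0.998, 0.066, 0.001, 0.001]
force: [0.3, -0.8, 0.3]
finger_gap: 0.876
gripper_force: 0.0
```

drive_tool:
  deltas:
    - [[1,0,1,0],[1,0,1,0],[1,0,1,0],[1,0,1,0],[1,0,1,0]]
  jaw: 26
  force: 50

```text
t: 11.32
tcp_pos: [0.446, -0.1676, 0.028]
tool_rot: [0.998, 0.066, 0.0, 0.0]
force: [0.0, 2.4, 5.7]
finger_gap: 0.382
gripper_force: 49.2
```

drive_tool:
  deltas:
    - [[0,0,0,0],[0,0,0,0],[0,0,0,0],[0,0,0,0]]

```text
t: 11.65
tcp_pos: [0.446, -0.1676, 0.028]
tool_rot: [0.998, 0.066, 0.0, 0.0]
force: [0.1, 1.9, 6.7]
finger_gap: 0.385
gripper_force: 49.2
```

```bash
python3 plan.py 446,-168,200,-82.3 506.5,205.5,200,8.4
```

```text
t 11.65 tcp [ 0.446  -0.1676  0.028 ] phi -82.46 tilt 0.0005 q [-0.59  0.7   1.95  0.    0.49  0.84]
-> 446,-168,200,-82.3 rows 5
[[[0, 0, -34, -0.001], [0, 0, -69, -0.001], [0, 0, -103, -0.002], [0, 0, -138, -0.002], [0, 0, -172, -0.003]]]
-> 506.5,205.5,200,8.4 rows 14
[[[8, -26, 0, -0.113], [16, -52, 0, -0.226], [24, -77, 0, -0.339], [31, -103, 0, -0.452], [39, -129, 0, -0.565]]]
[[[21, -18, 0, -0.113], [41, -35, 0, -0.226], [62, -53, 0, -0.339], [82, -70, 0, -0.453], [103, -88, 0, -0.566]]]
[[[26, -4, 0, -0.113], [53, -8, 0, -0.226], [80, -12, 0, -0.339], [107, -16, 0, -0.452]]]
```

drive_tool:
  deltas:
    - [[0,0,-25,0],[0,0,-60,0],[0,0,-100,0],[0,0,-140,0],[0,0,-172,0]]

```text
t: 12.07
tcp_pos: [0.4457, -0.1676, 0.2017]
tool_rot: [0.998, 0.066, 0.0, 0.0]
force: [0.8, -0.6, -2.1]
finger_gap: 0.384
gripper_force: 50.3
```

drive_tool:
  deltas:
    - [[8,-26,0,-0.113],[16,-52,0,-0.226],[24,-77,0,-0.339],[31,-103,0,-0.452],[39,-129,0,-0.565]]

```text
t: 12.48
tcp_pos: [0.4668, -0.0335, 0.1991]
tool_rot: [0.939, 0.344, -0.001, -0.0]
force: [0.5, -0.0, -2.7]
finger_gap: 0.382
gripper_force: 50.7
```

drive_tool:
  deltas:
    - [[21,-18,0,-0.113],[41,-35,0,-0.226],[62,-53,0,-0.339],[82,-70,0,-0.453],[103,-88,0,-0.566]]

```text
t: 12.9
tcp_pos: [0.4894, 0.1, 0.1989]
tool_rot: [0.806, 0.593, -0.001, -0.0]
force: [-0.7, -0.0, -2.3]
finger_gap: 0.386
gripper_force: 50.5
```

drive_tool:
  deltas:
    - [[26,-4,0,-0.113],[53,-8,0,-0.226],[80,-12,0,-0.339],[107,-16,0,-0.452],[107,-16,0,-0.452]]

```text
t: 13.32
tcp_pos: [0.5076, 0.2098, 0.199]
tool_rot: [0.652, 0.758, 0.001, -0.0]
force: [-0.4, 0.6, -2.1]
finger_gap: 0.383
gripper_force: 50.5
```

drive_tool:
  deltas:
    - [[0,0,0,0],[0,0,0,0],[0,0,0,0]]

```text
t: 13.57
tcp_pos: [0.5067, 0.2046, 0.1989]
tool_rot: [0.655, 0.756, -0.001, -0.0]
force: [-0.2, 0.1, -2.1]
finger_gap: 0.383
gripper_force: 50.5
```

```bash
python3 plan.py 506.7,206.5,92,8.4,30
```

```text
t 13.57 tcp [0.5067 0.2046 0.1989] phi 8.16 tilt 0.0017 q [ 0.18  0.46  1.66 -0.    1.01  0.04]
-> 506.7,206.5,92,8.4,30 rows 4
[[[0, 0, 27, -0.001], [1, 0, 53, -0.002], [1, 0, 80, -0.003], [2, 0, 107, -0.004]]]
```

drive_tool:
  deltas:
    - [[1,0,27,-0.002],[2,0,53,-0.004],[2,0,80,-0.004],[2,0,100,-0.004],[2,0,107,-0.004]]

```text
t: 13.98
tcp_pos: [0.505, 0.2059, 0.0895]
tool_rot: [0.654, 0.757, -0.003, -0.002]
force: [-1.0, 0.0, -2.8]
finger_gap: 0.383
gripper_force: 50.6
```

drive_tool:
  deltas:
    - [[0,0,2,0],[0,0,4,0],[0,0,6,0],[0,0,6,0]]

```text
t: 14.32
tcp_pos: [0.5079, 0.2076, 0.0873]
tool_rot: [0.653, 0.757, 0.001, 0.001]
force: [-0.1, -0.2, -2.0]
finger_gap: 0.385
gripper_force: 50.6
```

drive_tool:
  deltas:
    - [[0,0,1,0],[0,0,2,0],[0,0,3,0],[0,0,3,0]]

```text
t: 14.65
tcp_pos: [0.5071, 0.2077, 0.0835]
tool_rot: [0.653, 0.757, 0.0, 0.0]
force: [-0.1, 0.0, -2.0]
finger_gap: 0.381
gripper_force: 50.6
```

```bash
python3 plan.py
```

```text
t 14.65 tcp [0.5071 0.2077 0.0835] phi 8.49 tilt 0.0003 q [ 0.18  0.64  1.75 -0.    0.75  0.04]
```

drive_tool:
  deltas:
    - [[0,0,1,0],[0,0,1,0],[0,0,1,0]]

```text
t: 14.9
tcp_pos: [0.5072, 0.2077, 0.083]
tool_rot: [0.653, 0.757, 0.0, 0.0]
force: [-2.5, 0.4, 5.0]
finger_gap: 0.383
gripper_force: 51.3
```

drive_tool:
  deltas:
    - [[0,0,0,0],[0,0,0,0],[0,0,0,0],[0,0,0,0],[0,0,0,0]]
  jaw: 60

```text
t: 15.32
tcp_pos: [0.5072, 0.2076, 0.0822]
tool_rot: [0.653, 0.757, 0.0, 0.0]
force: [0.5, 0.7, 0.2]
finger_gap: 0.702
gripper_force: 0.0
```

drive_tool:
  deltas:
    - [[0,0,-15,0],[0,0,-45,0],[0,0,-80,0],[0,0,-110,0],[0,0,-120,0]]

```text
t: 15.73
tcp_pos: [0.5096, 0.2082, 0.2066]
tool_rot: [0.653, 0.757, 0.003, 0.003]
force: [1.0, 1.0, 0.8]
finger_gap: 0.705
gripper_force: 0.0
```

```bash
python3 plan.py 574,-166.5,200,-82.3
```

```text
t 15.73 tcp [0.5096 0.2082 0.2066] phi 8.49 tilt 0.0081 q [0.18 0.46 1.65 0.   1.02 0.04]
-> 574,-166.5,200,-82.3 rows 14
[[[-27, 1, 0, 0.113], [-54, 1, 1, 0.226], [-81, 2, 1, 0.34], [-109, 2, 2, 0.453], [-136, 3, 2, 0.566]]]
[[[-22, 15, 1, 0.113], [-45, 30, 1, 0.226], [-68, 45, 2, 0.339], [-90, 60, 2, 0.453], [-113, 75, 3, 0.566]]]
[[[-11, 25, 0, 0.113], [-22, 50, 1, 0.226], [-33, 75, 1, 0.339], [-44, 99, 2, 0.453]]]
```

drive_tool:
  deltas:
    - [[-27,1,0,0.113],[-54,2,0,0.226],[-81,3,0,0.34],[-109,4,0,0.453],[-136,5,0,0.566]]

```text
t: 16.15
tcp_pos: [0.5317, 0.0726, 0.2017]
tool_rot: [0.84, 0.543, -0.0, -0.0]
force: [0.3, 1.4, -0.3]
finger_gap: 0.701
gripper_force: 0.0
```

drive_tool:
  deltas:
    - [[-22,15,1,0.113],[-45,30,1,0.226],[-68,45,2,0.339],[-90,60,2,0.453],[-113,75,3,0.566]]

```text
t: 16.57
tcp_pos: [0.5545, -0.0611, 0.1986]
tool_rot: [0.958, 0.286, -0.0, -0.0]
force: [0.8, 0.5, -0.4]
finger_gap: 0.699
gripper_force: 0.0
```

drive_tool:
  deltas:
    - [[-11,25,0,0.113],[-22,50,1,0.226],[-33,75,1,0.339],[-44,99,2,0.453],[-44,99,2,0.453]]

```text
t: 16.98
tcp_pos: [0.574, -0.172, 0.1966]
tool_rot: [0.998, 0.063, 0.001, 0.001]
force: [-0.3, -0.1, 0.4]
finger_gap: 0.702
gripper_force: 0.0
```

drive_tool:
  deltas:
    - [[0,0,0,0],[0,0,0,0],[0,0,0,0]]

```text
t: 17.23
tcp_pos: [0.5723, -0.1654, 0.1968]
tool_rot: [0.998, 0.068, -0.001, -0.001]
force: [0.6, -0.1, 0.2]
finger_gap: 0.703
gripper_force: 0.0
```

```bash
python3 plan.py 574,-166.5,100,-82.3
python3 - <<'E'
from h import *
b=save("top","pics/t5.png")
cv2.imwrite("pics/tc5.png",np.hstack([cv2.resize(b[140:230,160:310],(750,450),interpolation=cv2.INTER_CUBIC)]))
E
```

```text
t 17.23 tcp [ 0.5723 -0.1654  0.1968] phi -82.24 tilt 0.0017 q [-0.47  0.53  1.54  0.    1.07  0.97]
-> 574,-166.5,100,-82.3 rows 3
[[[1, 0, 32, 0.0], [1, 1, 65, 0.001], [2, 1, 97, 0.001]]]
```

View pics/tc5.png

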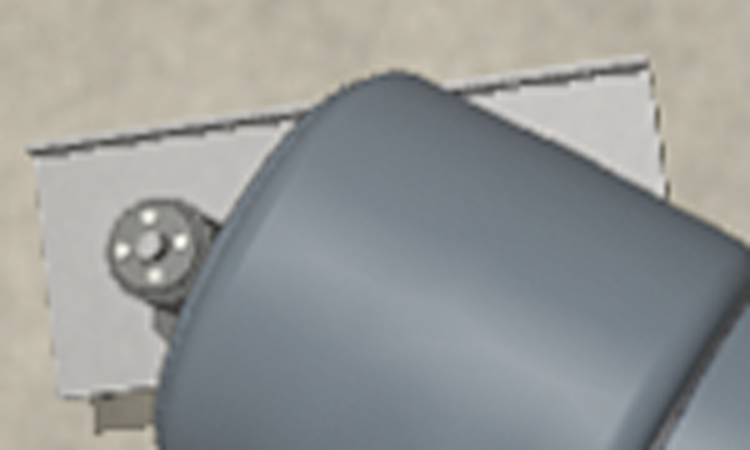

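The arm hides the row in that view. I go on to the follower.

drive_tool:
  deltas:
    - [[1,0,32,0],[2,1,65,0],[2,1,97,0],[2,1,97,0],[2,1,97,0]]

```text
t: 17.7
tcp_pos: [0.5738, -0.1658, 0.099]
tool_rot: [0.998, 0.068, -0.002, -0.001]
force: [0.7, 0.7, 0.3]
finger_gap: 0.708
gripper_force: 0.0
```

drive_tool:
  deltas:
    - [[0,0,20,0],[0,0,40,0],[0,0,55,0],[0,0,68,0],[0,0,68,0]]

```text
t: 18.12
tcp_pos: [0.575, -0.167, 0.032]
tool_rot: [0.998, 0.067, -0.0, -0.0]
force: [-0.1, -0.2, 0.6]
finger_gap: 0.705
gripper_force: 0.0
```

drive_tool:
  deltas:
    - [[0,0,0,0],[0,0,0,0],[0,0,0,0]]

```text
t: 18.37
tcp_pos: [0.5762, -0.1679, 0.0338]
tool_rot: [0.998, 0.067, 0.001, 0.001]
force: [-0.7, -0.5, 0.5]
finger_gap: 0.703
gripper_force: 0.0
```

```bash
python3 plan.py 574,-166.5,31,-82.3
```

```text
t 18.37 tcp [ 0.5762 -0.1679  0.0338] phi -82.32 tilt 0.0029 q [-0.47  0.77  1.63 -0.    0.74  0.97]
-> 574,-166.5,31,-82.3 rows 1
[[[-2, -2, 3, -0.0]]]
```

drive_tool:
  deltas:
    - [[-1,-1,1,0],[-1,-1,1,0],[-1,-1,1,0],[-1,-1,1,0],[-1,-1,1,0]]

```text
t: 18.78
tcp_pos: [0.574, -0.1666, 0.0314]
tool_rot: [0.998, 0.067, 0.0, 0.0]
force: [0.4, -0.2, 0.7]
finger_gap: 0.708
gripper_force: 0.0
```

drive_tool:
  deltas:
    - [[0,0,0,0],[0,0,0,0],[0,0,0,0],[0,0,0,0],[0,0,0,0]]
  jaw: 8
  force: 50

```text
t: 19.2
tcp_pos: [0.5739, -0.1664, 0.0314]
tool_rot: [0.998, 0.067, -0.0, -0.0]
force: [-0.4, 0.6, 0.9]
finger_gap: 0.165
gripper_force: 48.7
```

drive_tool:
  deltas:
    - [[0,0,0,0],[0,0,0,0],[0,0,0,0],[0,0,0,0],[0,0,0,0]]

```text
t: 19.62
tcp_pos: [0.5739, -0.1664, 0.0314]
tool_rot: [0.998, 0.067, -0.0, -0.0]
force: [0.0, 1.3, 1.6]
finger_gap: 0.171
gripper_force: 48.7
```

drive_tool:
  deltas:
    - [[0,0,-20,0],[0,0,-55,0],[0,0,-95,0],[0,0,-135,0],[0,0,-170,0]]

```text
t: 20.03
tcp_pos: [0.5737, -0.1667, 0.2029]
tool_rot: [0.998, 0.067, -0.0, 0.0]
force: [1.2, -0.5, -2.7]
finger_gap: 0.169
gripper_force: 49.1
```

```bash
python3 plan.py 515.5,151,200,8.4
```

```text
t 20.03 tcp [ 0.5737 -0.1667  0.2029] phi -82.34 tilt 0.0004 q [-0.47  0.52  1.53 -0.    1.08  0.97]
-> 515.5,151,200,8.4 rows 14
[[[-1, -23, 0, -0.113], [-2, -46, 0, -0.226], [-3, -69, 1, -0.339], [-4, -92, 1, -0.452], [-5, -115, 1, -0.566]]]
[[[11, -20, 0, -0.113], [23, -41, 0, -0.226], [34, -61, 1, -0.339], [45, -81, 1, -0.452], [57, -101, 1, -0.565]]]
[[[20, -11, 0, -0.113], [40, -21, 0, -0.226], [61, -32, 1, -0.34], [81, -43, 1, -0.453]]]
```

drive_tool:
  deltas:
    - [[-1,-23,0,-0.113],[-2,-46,0,-0.226],[-3,-69,0,-0.339],[-4,-92,0,-0.452],[-5,-115,0,-0.566]]

```text
t: 20.45
tcp_pos: [0.5527, -0.0524, 0.2007]
tool_rot: [0.939, 0.345, -0.001, -0.0]
force: [-0.2, 0.4, -3.0]
finger_gap: 0.165
gripper_force: 49.1
```

drive_tool:
  deltas:
    - [[11,-20,0,-0.113],[23,-41,0,-0.226],[34,-61,0,-0.339],[45,-81,0,-0.452],[57,-101,0,-0.565]]

```text
t: 20.87
tcp_pos: [0.5312, 0.0615, 0.2006]
tool_rot: [0.805, 0.593, -0.001, -0.0]
force: [-0.7, 0.1, -3.2]
finger_gap: 0.169
gripper_force: 49.1
```

drive_tool:
  deltas:
    - [[20,-11,0,-0.113],[40,-21,0,-0.226],[61,-32,0,-0.34],[81,-43,0,-0.453],[81,-43,0,-0.453]]

```text
t: 21.28
tcp_pos: [0.5137, 0.1542, 0.2006]
tool_rot: [0.651, 0.759, -0.0, -0.001]
force: [-0.1, -0.5, -3.2]
finger_gap: 0.167
gripper_force: 49.1
```

drive_tool:
  deltas:
    - [[0,0,0,0],[0,0,0,0],[0,0,0,0],[0,0,0,0],[0,0,0,0]]

```text
t: 21.7
tcp_pos: [0.5159, 0.15, 0.2012]
tool_rot: [0.654, 0.757, -0.0, 0.0]
force: [0.6, -0.4, -2.5]
finger_gap: 0.166
gripper_force: 49.1
```

```bash
python3 plan.py 515.5,151.5,96,8.4,30
```

```text
t 21.70 tcp [0.5159 0.15   0.2012] phi 8.32 tilt 0.0002 q [ 0.07  0.45  1.69 -0.    1.01 -0.07]
-> 515.5,151.5,96,8.4,30 rows 4
[[[0, 0, 26, -0.0], [1, 0, 53, -0.001], [1, 0, 79, -0.001], [2, 0, 105, -0.001]]]
```

drive_tool:
  deltas:
    - [[1,0,26,0],[2,0,53,0],[2,0,79,0],[2,0,98,0],[2,0,105,0]]

```text
t: 22.12
tcp_pos: [0.5137, 0.1521, 0.0937]
tool_rot: [0.654, 0.757, -0.002, -0.002]
force: [-0.4, -0.2, -3.1]
finger_gap: 0.166
gripper_force: 49.2
```

drive_tool:
  deltas:
    - [[0,0,2,0],[0,0,4,0],[0,0,6,0],[0,0,6,0],[0,0,6,0]]

```text
t: 22.53
tcp_pos: [0.516, 0.1529, 0.0913]
tool_rot: [0.653, 0.757, 0.001, 0.001]
force: [-0.7, -0.4, -2.1]
finger_gap: 0.168
gripper_force: 49.2
```

drive_tool:
  deltas:
    - [[0,0,1,0],[0,0,2,0],[0,0,3,0],[0,0,3,0],[0,0,3,0]]

```text
t: 22.95
tcp_pos: [0.5152, 0.1529, 0.0873]
tool_rot: [0.653, 0.757, -0.0, -0.0]
force: [0.5, -0.0, -3.3]
finger_gap: 0.168
gripper_force: 49.2
```

```bash
python3 plan.py
```

```text
t 22.95 tcp [0.5152 0.1529 0.0873] phi 8.43 tilt 0.0001 q [ 0.08  0.63  1.77 -0.    0.74 -0.07]
```

Next I shift it 1 mm along the row, touch down, release and rise.

drive_tool:
  deltas:
    - [[-1,0,0,0],[-1,0,1,0],[-1,0,1,0],[-1,0,1,0]]

```text
t: 23.28
tcp_pos: [0.5156, 0.1518, 0.0864]
tool_rot: [0.653, 0.757, 0.0, 0.0]
force: [0.0, -0.9, -1.0]
finger_gap: 0.166
gripper_force: 49.4
```

drive_tool:
  deltas:
    - [[0,0,0,0],[0,0,0,0],[0,0,0,0],[0,0,0,0],[0,0,0,0]]
  jaw: 50

```text
t: 23.7
tcp_pos: [0.5156, 0.1519, 0.0865]
tool_rot: [0.653, 0.757, 0.0, 0.0]
force: [0.3, -0.2, -0.4]
finger_gap: 0.585
gripper_force: 0.0
```

drive_tool:
  deltas:
    - [[0,0,-15,0],[0,0,-45,0],[0,0,-80,0],[0,0,-115,0],[0,0,-150,0]]

```text
t: 24.12
tcp_pos: [0.515, 0.1519, 0.2377]
tool_rot: [0.653, 0.757, -0.0, -0.0]
force: [0.8, -0.6, -0.4]
finger_gap: 0.588
gripper_force: 0.0
```

drive_tool:
  deltas:
    - [[0,0,-38,0],[0,0,-76,0],[0,0,-114,0],[0,0,-130,0],[0,0,-130,0]]
  jaw: 0

```text
t: 24.53
tcp_pos: [0.5178, 0.1522, 0.3718]
tool_rot: [0.653, 0.757, 0.004, 0.004]
force: [0.5, 0.2, -0.5]
finger_gap: -0.001
gripper_force: 0.0
```

```bash
python3 plan.py 500,-150,370,-60 500,-420,370,-82.3 500,-420,290,-82.3
```

```text
t 24.53 tcp [0.5178 0.1522 0.3718] phi 8.44 tilt 0.0113 q [ 0.08  0.27  1.46  0.    1.41 -0.07]
-> 500,-150,370,-60 rows 11
[[[-27, -6, 0, 0.109], [-54, -11, 0, 0.217], [-81, -17, 0, 0.326], [-108, -23, 1, 0.434], [-135, -28, 1, 0.543]]]
[[[-26, 9, 0, 0.109], [-52, 18, 0, 0.217], [-78, 27, 0, 0.326], [-104, 36, 0, 0.434], [-130, 45, 1, 0.543]]]
[[[-17, 21, 0, 0.108]]]
-> 500,-420,370,-82.3 rows 8
[[[-17, 29, 0, 0.049], [-34, 59, 0, 0.097], [-51, 88, 0, 0.146], [-68, 117, 0, 0.195], [-85, 146, 0, 0.244]]]
[[[-9, 33, 0, 0.048], [-18, 65, 0, 0.097], [-27, 98, 0, 0.146]]]
-> 500,-420,290,-82.3 rows 3
[[[0, 0, 27, -0.0], [0, 0, 53, -0.0], [-1, 0, 80, -0.0]]]
```

```bash
python3 plan.py 536,-150,370,-60 536,-375,370,-82.3 536,-375,290,-82.3 | grep -v '^t'
```

```text
-> 536,-150,370,-60 rows 11
[[[-27, -2, 0, 0.109], [-55, -5, 0, 0.217], [-82, -7, 0, 0.326], [-110, -10, 1, 0.434], [-137, -12, 1, 0.543]]]
[[[-25, 12, 0, 0.109], [-49, 24, 0, 0.217], [-74, 36, 0, 0.326], [-99, 49, 0, 0.434], [-124, 61, 1, 0.543]]]
[[[-15, 23, 0, 0.108]]]
-> 536,-375,370,-82.3 rows 6
[[[-19, 32, 0, 0.065], [-37, 65, 0, 0.13], [-56, 97, 0, 0.195], [-75, 130, 0, 0.26], [-94, 162, 0, 0.325]]]
[[[-7, 37, 0, 0.065]]]
-> 536,-375,290,-82.3 rows 3
[[[0, 0, 27, -0.0], [0, 0, 53, -0.0], [0, 0, 80, -0.0]]]
```

drive_tool:
  deltas:
    - [[-27,-2,0,0.109],[-55,-5,0,0.217],[-82,-7,0,0.326],[-110,-10,0,0.434],[-137,-12,0,0.543]]

```text
t: 24.95
tcp_pos: [0.5226, 0.0136, 0.3648]
tool_rot: [0.834, 0.552, -0.001, -0.001]
force: [0.6, -0.2, -0.5]
finger_gap: 0.001
gripper_force: 0.0
```

drive_tool:
  deltas:
    - [[-25,12,0,0.109],[-49,24,0,0.217],[-74,36,0,0.326],[-99,49,0,0.434],[-124,61,0,0.543]]

```text
t: 25.37
tcp_pos: [0.5313, -0.1244, 0.3647]
tool_rot: [0.951, 0.308, -0.001, -0.001]
force: [0.2, 0.6, -0.5]
finger_gap: -0.001
gripper_force: 0.0
```

drive_tool:
  deltas:
    - [[-15,23,0,0.108],[-34,50,0,0.17],[-52,77,0,0.23],[-72,105,0,0.3],[-90,132,0,0.36]]

```text
t: 25.78
tcp_pos: [0.5365, -0.2843, 0.3645]
tool_rot: [0.991, 0.134, -0.001, -0.001]
force: [0.8, 0.1, 0.6]
finger_gap: -0.002
gripper_force: 0.0
```

drive_tool:
  deltas:
    - [[0,0,0,0],[0,0,0,0],[0,0,0,0]]

```text
t: 26.03
tcp_pos: [0.5368, -0.2823, 0.3648]
tool_rot: [0.991, 0.135, -0.001, -0.001]
force: [0.3, -0.1, -0.9]
finger_gap: 0.001
gripper_force: 0.0
```

```bash
python3 plan.py 536,-375,370,-82.3 536,-375,290,-82.3;  python3 - <<'E'
from h import *
a=save("side","pics/s6.png"); b=save("top","pics/t6.png")
cv2.imwrite("pics/f.png",np.hstack([cv2.resize(a[60:210,320:440],(360,450)),cv2.resize(b[140:230,160:310],(440,264))[:,:] if 0 else cv2.copyMakeBorder(cv2.resize(b[140:230,160:310],(440,264)),0,186,0,0,cv2.BORDER_CONSTANT)]))
E
```

```text
t 26.03 tcp [ 0.5368 -0.2823  0.3648] phi -74.43 tilt 0.0034 q [-0.67  0.39  1.3   0.    1.46  0.63]
-> 536,-375,370,-82.3 rows 3
[[[-9, 30, -2, 0.046], [-17, 59, -3, 0.092], [-26, 89, -5, 0.137]]]
-> 536,-375,290,-82.3 rows 3
[[[0, 0, 27, 0.0], [0, 0, 53, 0.0], [0, 0, 80, 0.0]]]
```

drive_tool:
  deltas:
    - [[-9,30,0,0.046],[-17,59,0,0.092],[-26,89,0,0.137],[-26,89,0,0.137],[-26,89,0,0.137]]

```text
t: 26.55
tcp_pos: [0.5362, -0.3757, 0.3658]
tool_rot: [0.998, 0.067, -0.0, -0.0]
force: [-0.3, 0.5, -0.7]
finger_gap: -0.002
gripper_force: 0.0
```

drive_tool:
  deltas:
    - [[0,0,25,0],[0,0,50,0],[0,0,65,0],[0,0,74,0],[0,0,74,0]]

```text
t: 26.97
tcp_pos: [0.5357, -0.373, 0.2901]
tool_rot: [0.998, 0.068, -0.002, -0.002]
force: [-0.5, -0.5, 0.1]
finger_gap: -0.004
gripper_force: 0.0
```

drive_tool:
  deltas:
    - [[0,-10,0,0],[0,-20,0,0],[0,-30,0,0],[0,-40,0,0],[0,-48,0,0]]

```text
t: 27.38
tcp_pos: [0.5299, -0.3266, 0.2934]
tool_rot: [0.998, 0.068, 0.001, 0.0]
force: [-0.1, -1.1, 0.2]
finger_gap: 0.002
gripper_force: 2.9
```

```bash
python3 plan.py
```

```text
t 27.38 tcp [ 0.5299 -0.3266  0.2934] phi -82.22 tilt 0.0014 q [-0.73  0.46  1.37  0.    1.31  0.7 ]
```

drive_tool:
  deltas:
    - [[0,-10,0,0],[0,-20,0,0],[0,-30,0,0],[0,-41,1,0],[0,-52,2,0]]

```text
t: 27.8
tcp_pos: [0.5231, -0.2761, 0.2908]
tool_rot: [0.998, 0.067, 0.001, 0.001]
force: [1.1, -3.9, 3.7]
finger_gap: -0.0
gripper_force: 1.9
```

drive_tool:
  deltas:
    - [[0,-11,1,0],[0,-23,4,0],[0,-35,8,0],[0,-46,12,0],[0,-57,17,0]]

```text
t: 28.22
tcp_pos: [0.5147, -0.2184, 0.2728]
tool_rot: [0.998, 0.068, -0.0, -0.0]
force: [1.1, -3.5, 3.2]
finger_gap: 0.002
gripper_force: 1.6
```

```bash
python3 plan.py
```

```text
t 28.22 tcp [ 0.5147 -0.2184  0.2728] phi -82.26 tilt 0.0011 q [-0.6   0.39  1.55  0.    1.2   0.83]
```

drive_tool:
  deltas:
    - [[0,-17,8,0],[0,-32,18,0],[0,-47,28,0],[0,-61,41,0],[0,-74,53,0]]

```text
t: 28.63
tcp_pos: [0.5044, -0.1445, 0.2191]
tool_rot: [0.998, 0.067, -0.0, -0.001]
force: [1.1, -2.8, 0.9]
finger_gap: 0.003
gripper_force: 1.1
```

drive_tool:
  deltas:
    - [[0,-12,15,0],[0,-22,30,0],[0,-31,46,0],[0,-38,63,0],[0,-44,80,0]]

```text
t: 29.05
tcp_pos: [0.4977, -0.1004, 0.1389]
tool_rot: [0.998, 0.067, -0.001, -0.002]
force: [0.8, 0.5, 2.0]
finger_gap: -0.0
gripper_force: 0.8
```

drive_tool:
  deltas:
    - [[0,-2,9,0],[0,-5,18,0],[0,-6,27,0],[0,-7,34,0],[0,-7,40,0]]

```text
t: 29.47
tcp_pos: [0.498, -0.0959, 0.0996]
tool_rot: [0.998, 0.067, -0.0, -0.0]
force: [-1.0, 0.6, 1.9]
finger_gap: 0.0
gripper_force: 0.8
```

drive_tool:
  deltas:
    - [[0,0,3,0],[0,0,6,0],[0,0,9,0],[0,0,11,0],[0,0,13,0]]

```text
t: 29.88
tcp_pos: [0.4986, -0.0964, 0.0874]
tool_rot: [0.998, 0.067, 0.0, 0.0]
force: [-0.7, 1.7, 2.4]
finger_gap: 0.002
gripper_force: 0.7
```

```bash
python3 plan.py
```

```text
t 29.88 tcp [ 0.4986 -0.0964  0.0874] phi -82.30 tilt 0.0006 q [-0.41  0.6   1.85  0.    0.69  1.02]
```

drive_tool:
  deltas:
    - [[0,0,1,0],[0,0,2,0],[0,0,2,0],[0,0,2,0]]

```text
t: 30.22
tcp_pos: [0.4986, -0.0964, 0.0865]
tool_rot: [0.998, 0.067, 0.0, 0.0]
force: [-2.0, 1.6, 9.8]
finger_gap: -0.004
gripper_force: 4.9
```

drive_tool:
  deltas:
    - [[0,0,1,0],[0,0,2,0],[0,0,2,0],[0,0,2,0]]

```text
t: 30.55
tcp_pos: [0.4986, -0.0964, 0.0864]
tool_rot: [0.998, 0.068, 0.001, 0.001]
force: [-4.7, 2.3, 24.6]
finger_gap: 0.002
gripper_force: 12.5
```

The lid is against its stop (z 0.0864 is rim plus 6 mm, with the force rising sharply). I retract and check.

drive_tool:
  deltas:
    - [[0,0,-20,0],[0,0,-55,0],[0,0,-90,0],[0,0,-130,0],[0,0,-165,0]]

```text
t: 30.97
tcp_pos: [0.4987, -0.0967, 0.2507]
tool_rot: [0.998, 0.067, 0.001, 0.001]
force: [1.3, -1.0, 0.3]
finger_gap: 0.003
gripper_force: 0.0
```

drive_tool:
  deltas:
    - [[0,36,0,0],[0,72,0,0],[0,108,0,0],[0,144,0,0],[0,180,0,0]]

```text
t: 31.38
tcp_pos: [0.5227, -0.2766, 0.2487]
tool_rot: [0.998, 0.067, 0.0, 0.001]
force: [0.9, -0.4, 0.2]
finger_gap: -0.001
gripper_force: 0.0
```

drive_tool:
  deltas:
    - [[0,36,0,0],[0,72,0,0],[0,108,0,0],[0,120,0,0],[0,120,0,0]]

```text
t: 31.8
tcp_pos: [0.5386, -0.3976, 0.2478]
tool_rot: [0.998, 0.065, 0.0, 0.001]
force: [0.9, 0.4, 0.4]
finger_gap: -0.001
gripper_force: 0.0
```

Run:
```python
from h import *
a=save("side","pics/s6.png"); b=save("top","pics/t6.png")
x=cv2.resize(b[140:230,160:310],(500,300),interpolation=cv2.INTER_CUBIC)
y=cv2.resize(a[85:205,330:430],(300,300*6//5)[:2],interpolation=cv2.INTER_CUBIC)[:300]
z=cv2.resize(a,(480,300)); w=cv2.resize(b[80:280,320:500],(270,300))
cv2.imwrite("pics/f.png",np.vstack([np.hstack([x,y[:, :250]]),np.hstack([z,w])]))
```

```text
(no output)
```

View pics/f.png

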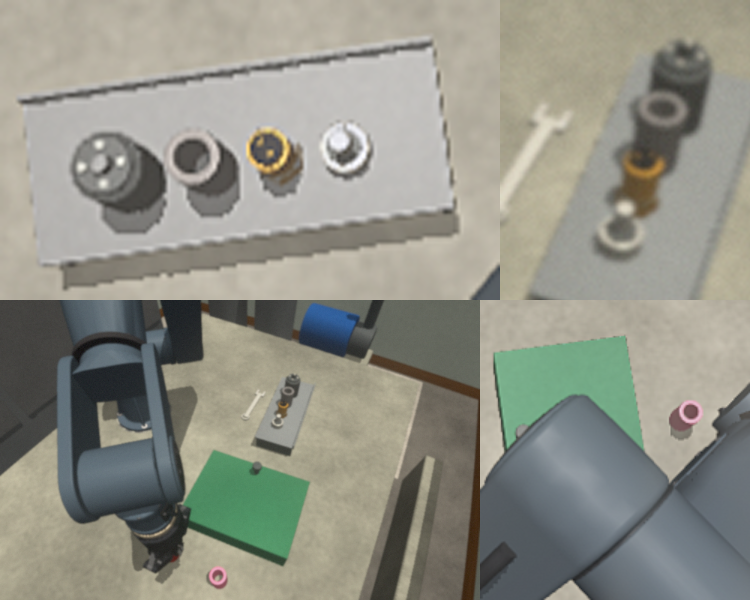

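All three parts stand in a row after the dashpot (crop: dashpot (106,168), spacer (193,157), switch (270,153), follower roller (346,151)). The lid is flat and closed. I check the gaps, then hand in.

Run:
```python
from h import *
C=lambda x,y:(160+x/3.333-.35,140+y/3.333-.35)
P=[onz("top",C(*p),z)[:2] for p,z in [((106.5,168),.14),((193,157),.13),((270,153),.114),((346.5,151.5),.08)]]
u=np.array([.146,-.989])
for a,b,r in zip(P,P[1:],(50,42.5,40.5)): print(np.round(b,4),"gap mm",round(float((b-a)@u*1000-r),1),"perp from dashpot",round(float((b-P[0])@[.989,.146])*1000,1))
manip_s=manip.sense(); print(manip_s["t"],manip_s["force"])
```

```text
[0.4979 0.2597] gap mm 14.3 perp from dashpot 1.2
[0.5041 0.2037] gap mm 13.7 perp from dashpot -0.9
[0.5114 0.1493] gap mm 14.5 perp from dashpot -1.6
31.9 [-0.1623453   0.96806208  0.07112085]
```

```bash
python3 -c "
from station import manip
print(manip.sign_off())"
```

```text
the job is handed in; nothing more can be done
None
```

The job is handed in at about 32 s: the spacer, switch and follower stand upright in line after the dashpot with gaps measured at about 14 mm, the lid is closed against its stop, and I never touched the impeller, wrench, tin or look-alikes.

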